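# Square up the leaning slide cases

## Robot

A 6-joint arm with a two-finger parallel gripper is mounted at the origin on the work surface. World frame = base frame: x ahead of the robot, y to its left, z up, the work surface at z = 0. Lengths are in mm, angles in degrees, forces in N, time in s.
With the tool pointing down it reaches from about 350 to 850 mm from the base axis. Payload 8.1 kg.
Tool frame: the origin (TCP) lies midway between the tips of the shut fingers; the grasp point (between the pads) lies 19 mm behind it; z points along the fingers, y is the direction in which the jaws open and shut (so a half turn about z gives the same grasp; the last joint's range is limited). The gripper opens to 85 mm and grips with 20 to 120 N. Pads are 22 mm wide; open, the fingers measure 114 mm over their backs; the gripper's body (76 mm by 85 mm) begins 54 mm behind the grasp point. The pads swing forward as they close: fully open they stand 13 mm farther back than shut.
Start: joints at [-76.112, 7.471, 85.268, -0, 87.261, -4.893], TCP at [193.197, -568.05, 231.292] pointing down, gripper open.
Joint ranges: [-169.43, 169.43], [-51.17, 129.36], [1.28, 143.12], [-76.62, 256.62], [0, 156.53], [-152.29, 152.29]. Speed limits (degrees/s): [136.94, 136.94, 159.86, 180, 180, 180].

## Interface

Orientations are given as [roll, pitch, yaw] about the fixed x, y, z axes, in that order (R = Rz(yaw) Ry(pitch) Rx(roll)).
In Python, from bench import telemetry, snapshot, camera_params, job gives the robot as it stands. The module is installed in compiled form; this text tells all that it offers.
- The arm moves only by the shell command python3 -m jog 'ROWS' [FORCE]. ROWS is JSON, a list that holds one entry, the list of rows, each a list of 7 numbers: the shift along the tool's x, y, z in units of 50 mm (1.0 is 50 mm), then the turn, a rotation vector about the tool's x, y, z in units of 2 pi rad (1.0 is 2 pi rad), then the opening, from 0 (shut) to 1 (fully open). In form: [[[dx, dy, dz, rx, ry, rz, claw], ...]]. A call has 1 to 12 rows; each row shifts and turns the commanded pose from where the row before left it, along the tool's axes as they then stand; what a row does not reach is not made up. A row lasts 1/8 s, in which the tool goes at most 62.5 mm and 10.7 degrees, less where a joint would pass 70% of its speed; a pose out of reach is approached as far as the arm can. A call with a number of a shift or a turn outside -1 to 1 is refused whole. A call with a gripper value outside its range is refused whole. The fingers move at their own pace and stop on an object; FORCE is the grip in N (left out, the last holds). Time passes only in rows, so rows that do not move let the fingers close. It gives the time, the measured TCP pose, the force and the opening at its end, in the units of the state.
- telemetry.sense(): the state, without advancing time (a new reading comes with each control period).
- snapshot(name): name is "scene" or "top" or "wrist"; returns (picture, depth): 480x640x3 uint8, red, green, blue; 480x640 float32, mm along the optical axis (not along the pixel's ray), 0 where there is no reading.
- camera_params(name): a dict with "K" (3x3 intrinsics, pixels), "extrinsics" (4x4, takes a point from camera to world coordinates). Camera axes: x right, y down, z forward; pixel columns grow to the right and rows downward; lengths in mm; the calibration is good to about 2 mm. A picture is of the moment at which its call begins: read the wrist's pose just before it. camera_params takes no time and is no camera call; for the wrist camera it gives the pose at the moment of the call.
- job.hand_in(): hands the job in, once; it reports no verdict.
The state is a dict: "time": time; "joint_pos": joint angles; "qd": joint speeds; "joint_efforts": joint torques, N m; "tool_pos": TCP position; "tcp_rot": TCP orientation; "ft_force": force on the tool from outside, world axes, zero at the start; "wrist_torque": the same for the moment, N m; "finger_gap": finger opening in mm.
Only numpy, scipy, OpenCV 4.12 (cv2) and the standard library are available. Lean on these libraries where they do the work, as an engineer would, in place of code of your own. Each camera call takes 0.05 s, during which the arm holds its last target. There are 200 camera calls.

## Task

The three blue slide cases are leaning in their rack: push their feet in so that they stand upright, face to face, against the tall grey backstop, and push their ends along so that they are all squared up against the low grey end fence. Leave them standing there.

Things in the scene. Friction and masses are not known exactly. Their poses are not given: they have to be found in the camera images.
- rack: White base plate 170 (x) x 180 (y) x 6 mm, fixed, holding the blue cases. Origin: underside centre, z up. Grey backstop along its +y edge: inner face at y = +75 mm, from x = -20 to +85 mm, top 72 mm above the bench. Low grey end fence along +x: inner face at x = +75 mm, top 24 mm above the bench. -x and -y sides open. (A like rack of upright orange cases is fixed.)
- case_a: Blue slide case, flat box 100 (x, length) x 14 (y) x 66 mm (z, height), loose, about 90 g, on its long edge; paper label on -y face. Nearest the backstop, leaning on it. Origin: centre of its underside, z to its top. Starts leaning 20 to 33 degrees to the rack's +y, end 18 to 42 mm short of the fence; friction about 0.25. When squared: rack x = 25, y = 68, z = 6 mm.
- case_b: Blue slide case, flat box 100 (x, length) x 14 (y) x 66 mm (z, height), loose, about 90 g, on its long edge; paper label on -y face. The middle one, leaning on case_a. Origin: centre of its underside, z to its top. Starts leaning 20 to 33 degrees to the rack's +y, end 18 to 42 mm short of the fence; friction about 0.25. When squared: rack x = 25, y = 54, z = 6 mm.
- case_c: Blue slide case, flat box 100 (x, length) x 14 (y) x 66 mm (z, height), loose, about 90 g, on its long edge; paper label on -y face. The outermost, its face and foot open to the finger. Origin: centre of its underside, z to its top. Starts leaning 20 to 33 degrees to the rack's +y, end 18 to 42 mm short of the fence; friction about 0.25. When squared: rack x = 25, y = 40, z = 6 mm.
Things that resemble listed ones, but are neither listed nor needed, are in the scene too. Leave any pink look-alike of the case_c alone. What is shaped like the case_b but red is not meant.

How it is judged (in metres and radians):
At the end, for the whole second after the job is handed in: Each blue case stands upright on the rack's base within 10 degrees, parallel to the backstop within 10 degrees, within 12 mm of its place in a closed-up row against the backstop, its end within 12 mm of the end fence, at rest (angle between each of case_a, case_b, case_c's own z axis and vertical below 0.175 rad and angle between the x axis of each of case_a, case_b, case_c and the x axis of rack, either way round below 0.175 rad and x of case_a in the frame of rack between 0.013 and 0.037 m and y of case_a in the frame of rack between 0.056 and 0.08 m and z of each of case_a, case_b, case_c in the frame of rack below 0.015 m and linear speed of each of case_a, case_b, case_c below 0.02 m/s and x of case_b in the frame of rack between 0.013 and 0.037 m and y of case_b in the frame of rack between 0.042 and 0.066 m and x of case_c in the frame of rack between 0.013 and 0.037 m and y of case_c in the frame of rack between 0.028 and 0.052 m); the robot touches nothing.
It also fails if it takes over 42 s, if anything falls off the work surface, if the arm or the gripper's body presses on something with over 40 N, if the wrist force passes 120 N, or if a joint passes its speed limit or range.

## Working session

There is one attempt and no reset: what is moved stays moved. The work goes in short steps, Python scripts to look and compute and a shell command to move; the robot and the scene stay as the last step left them, time stands still between calls to the robot, and variables do not carry over. Pictures are saved under pics/ and viewed, about 8 in all and at most 12, crops included, and the job is handed in when it is done.

```bash
mkdir -p pics; ls; python3 - <<'E'
from bench import telemetry, snapshot, camera_params
import cv2,numpy as np
s=telemetry.sense();print(s['time'],s['tool_pos'],s['tcp_rot'],s['finger_gap'],s['ft_force'])
for n in('scene','top'):
    p,d=snapshot(n);np.savez(f'pics/{n}0.npz',p=p,d=d,K=camera_params(n)['K'],E=camera_params(n)['extrinsics'])
    cv2.imwrite(f'pics/{n}0.png',p[:,:,::-1])
E
```

```text
pics
0.0 [ 193.05880556 -567.47814809  230.24283373] [-1.79891963e+02 -1.00269798e-02  1.87823743e+01] 85.26335957970504 [ 0.01290967 -1.80548478  0.12795071]
```

View pics/scene0.png

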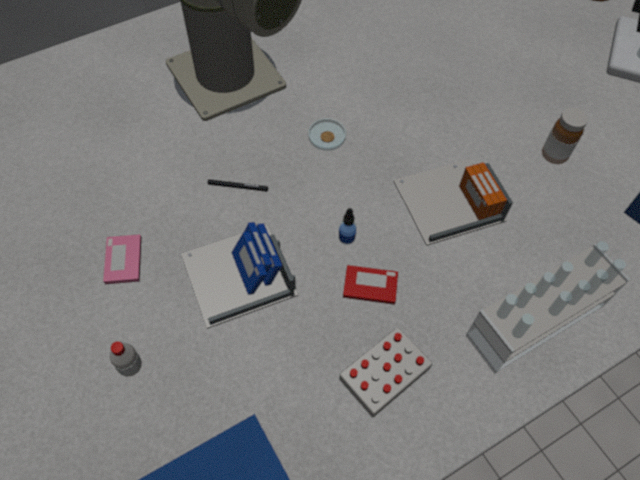

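View pics/top0.png

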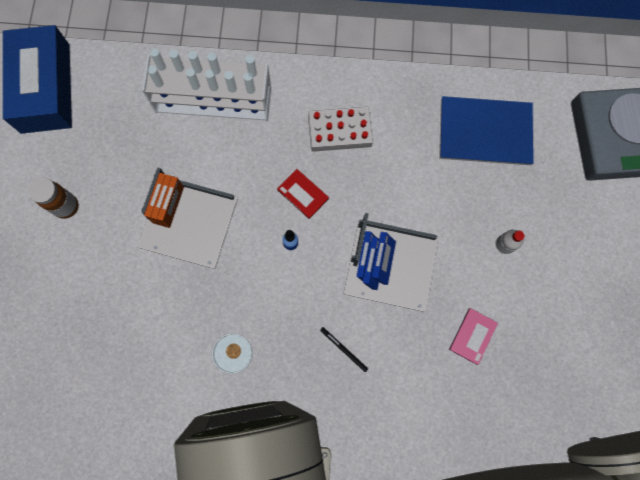

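The candidates are the blue cases at top (375,258), which are the ones leaning in the rack with the backstop and fence. The others are the orange row at (163,200), fixed; the red case at (303,193); the pink one at (473,335); and the blue mat and box, which are not cases. I choose (375,258) and will check it in a close crop.

```bash
python3 - <<'E'
import cv2,numpy as np
z=np.load('pics/top0.npz');p,d,K,E=[z[k] for k in 'pdKE']
print(K,E)
c=p[205:315,335:445];cv2.imwrite('pics/crop0.png',cv2.resize(c,None,fx=5.4,fy=5.4,interpolation=cv2.INTER_CUBIC)[:,:,::-1])
v,u=np.mgrid[0:480,0:640];P=np.stack([(u-K[0,2])/K[0,0]*d,(v-K[1,2])/K[1,1]*d,d,np.ones_like(d)],-1)@E.T
W=P[...,:3]
for q in [(361,217),(436,237),(425,310),(345,293),(400,280)]:print(q,W[q[1],q[0]].round(1))
# plate: white pixels, z 2..10
w=W[200:320,330:450].reshape(-1,3);col=p[200:320,330:450].reshape(-1,3).astype(int)
m=(col.min(1)>150)&(abs(w[:,2]-6)<4)
print(m.sum()); 
r=cv2.minAreaRect(w[m][:,:2].astype(np.float32));print(r,cv2.boxPoints(r))
b=(col[:,2]>col[:,0]+50)&(w[:,2]>10);print(b.sum(),w[b].min(0),w[b].max(0))
E
```

```text
[[555.76435182   0.         309.92355841]
 [  0.         555.76435182 239.55547726]
 [  0.           0.           1.        ]] [[ 7.61066655e-02 -9.71326224e-01  2.25240189e-01  2.62432711e+02]
 [-9.97090362e-01 -7.51154080e-02  1.29801753e-02 -4.94859885e+01]
 [ 4.31102402e-03 -2.25572700e-01 -9.74216799e-01  1.20273755e+03]
 [ 0.00000000e+00  0.00000000e+00  0.00000000e+00  1.00000000e+00]]
(361, 217) [ 601.9 -144.    -2.8]
(436, 237) [ 567.  -312.     3.7]
(425, 310) [ 403.4 -292.2    4.7]
(345, 293) [ 427.  -118.4    3.4]
(400, 280) [ 464.  -235.6    7.3]
4102
((511.88623046875, -213.78036499023438), (268.2244567871094, 267.4901123046875), 4.006302833557129) [[ 368.75745  -89.73205]
 [ 387.44595 -356.5685 ]
 [ 655.015   -337.82867]
 [ 636.32654  -70.99222]]
1139 [ 262.43271077 -220.15518077   10.85354265] [ 554.03081588  -49.48598855 1202.73755452]
```

View pics/crop0.png

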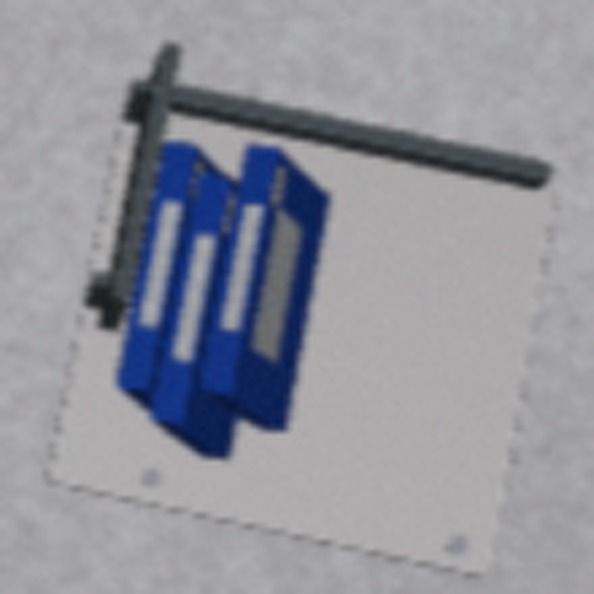

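The crop confirms three labelled blue cases leaning toward the grey backstop on the left (crop x 120-330, y 145-460). The fence runs along the top from (150,95) to (545,175). The plate corners are at crop (48,480), (482,575) and (553,185). C's foot edge runs from (330,192) to (285,430). Next I compute the rack frame.

```bash
cat > h.py <<'E'
import numpy as np,cv2
from scipy.optimize import least_squares
z=np.load('pics/top0.npz');K,E=z['K'],z['E']
def ray(u,v,zw,K=K,E=E):
    d=E[:3,:3]@[(u-K[0,2])/K[0,0],(v-K[1,2])/K[1,1],1];o=E[:3,3];return o+d*(zw-o[2])/d[2]
cr=lambda a,b:(335+(a+.5)/5.4-.5,205+(b+.5)/5.4-.5)
obs=np.array([ray(*cr(*q),6)[:2] for q in[(48,480),(482,575),(553,185)]])
mod=np.array([[-85,90],[-85,-90],[85,-90]])
def T(s,m):c,n=np.cos(s[2]),np.sin(s[2]);return np.array(m)@np.array([[c,n],[-n,c]])+s[:2]
r=least_squares(lambda s:(T(s,mod)-obs).ravel(),[500,-210,-.12]);S=r.x
def inv(p):c,n=np.cos(S[2]),np.sin(S[2]);return (np.asarray(p)[:2]-S[:2])@np.array([[c,-n],[n,c]])
E
python3 - <<'E'
from h import *
print(S,np.degrees(S[2]),r.fun)
f=lambda n,a,b,z:print(n,inv(ray(*cr(a,b),z)).round(1))
f('C foot +x',330,192,12);f('C foot -x',285,430,12)
f('C top +x',272,148,66);f('C top -x',240,408,66);f('C top far',245,145,72);f('C top far -x',203,390,72)
f('B foot -x',228,458,12);f('B top -x',186,425,66);f('B top -x far',152,408,72)
f('A top -x far',120,385,72);f('A top +x far',168,142,72)
f('backstop in +x',165,105,72);f('backstop in -x',124,325,72);f('fence',545,185,24)
for x,y in[(-15,0),(-15,33),(-100,54),(-25,54)]:print(x,y,T(S,[x,y]).round(1))
E
```

```text
[ 4.95307875e+02 -2.13997665e+02 -1.48866346e-01] -8.529413360063822 [-0.77605078  2.61130171 -2.84442251 -0.83195136  3.62047329 -1.77935033]
C foot +x [56.2  0.4]
C foot -x [-43.8  -0.5]
C top +x [54.3 31.6]
C top -x [-48.9  23.8]
C top far [51.5 42.6]
C top far -x [-46.4  39.4]
B foot -x [-60.   19.5]
B top -x [-60.   42.6]
B top -x far [-57.5  57. ]
A top -x far [-51.6  70.6]
A top +x far [46. 72.]
backstop in +x [60.3 76.1]
backstop in -x [-28.5  73.9]
fence [ 75.4 -82.4]
-15 0 [ 480.5 -211.8]
-15 33 [ 485.4 -179.1]
-100 54 [ 404.4 -145.8]
-25 54 [ 478.6 -156.9]
```

```bash
python3 -m jog '[[[0.83,-0.44,0,0,0,0,0.7],[0.83,-0.44,0,0,0,0,0.7],[0.83,-0.44,0,0,0,0,0.7],[0.83,-0.44,0,0,0,0,0.7],[0.83,-0.44,0,0,0,0,0.7],[0.83,-0.44,0,0,0,0,0.7],[0.83,-0.44,0,0,0,0,0.7],[0.83,-0.44,0,0,0,0,0.7],[0.83,-0.44,0,0,0,0,0.7],[0,0,0,0,0,-0.029,0.7],[0,0,0,0,0,-0.029,0.7],[0,0,0,0,0,-0.029,0.7]]]'
python3 -m jog '[[[0,0,0.5,0,0,-0.029,0.7],[0,0,0.5,0,0,-0.029,0.7],[0,0,0.5,0,0,-0.029,0.7],[0,0,0,0,0.0278,0,0.7],[0,0,0,0,0,0,0.7]]]'
```

```text
time: 1.6
tool_pos: [482.9, -259.9, 230.7]
tcp_rot: [-179.9, 0.0, 50.5]
ft_force: [0.1, 0.6, -0.0]
finger_gap: 60.4
time: 2.22
tool_pos: [482.0, -261.7, 154.9]
tcp_rot: [-179.9, -10.1, 81.2]
ft_force: [-0.3, 0.0, 0.2]
finger_gap: 59.7
```

```bash
python3 -m jog '[[[-0.2,0,0.8,0,0,0,0.7],[0,0,0.8,0,0,0,0.7],[0,0,0.7,0,0,0,0.7],[0,0,0.4,0,0,0,0.7],[0,0,0.18,0,0,0,0.7],[0,0,0,0,0,0,0.7]]]'
python3 - <<'E'
from bench import *
import cv2
from h import *
s=telemetry.sense();print(s['tool_pos'],inv(s['tool_pos']),s['ft_force'],s['time'])
p,d=snapshot('scene');cv2.imwrite('pics/s1.png',cv2.resize(p[180:340,150:330],None,fx=4,fy=3.75,interpolation=2)[:,:,::-1])
E
```

```text
time: 2.98
tool_pos: [485.6, -245.4, 13.1]
tcp_rot: [180.0, -10.0, 81.4]
ft_force: [0.4, 0.5, 0.7]
finger_gap: 59.7
[ 485.64558179 -245.41700467   13.12550559] [ -4.89540091 -32.50492059] [0.39026949 0.49026409 0.70701119] 2.975
```

View pics/s1.png

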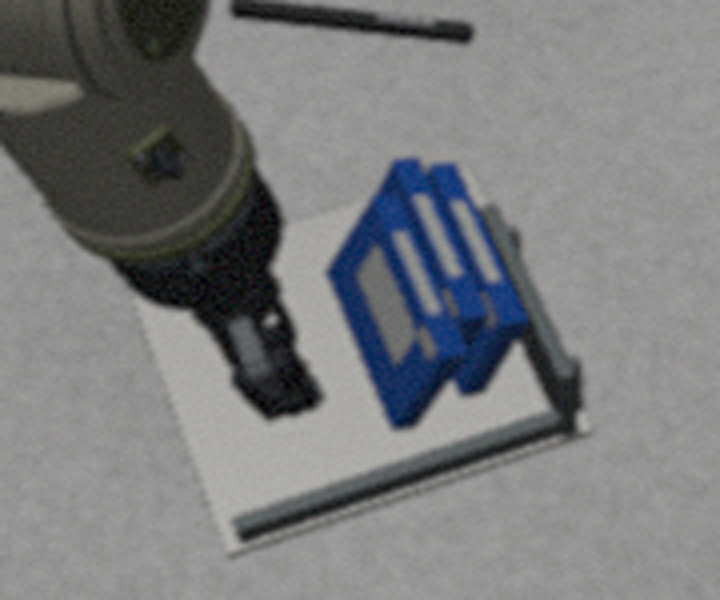

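The gripper stands in front of case C's foot (crop 290,400 against the foot line from 330,270 to 400,430), with space around it. I lower it 5 mm and push the feet.

```bash
python3 -m jog '[[[0,0,0.1,0,0,0,0.7],[0.12,0,0.021,0,0,0,0.7],[0.12,0,0.021,0,0,0,0.7],[0.12,0,0.021,0,0,0,0.7],[0.08,0,0.014,0,0,0,0.7],[0.08,0,0.014,0,0,0,0.7],[0.08,0,0.014,0,0,0,0.7],[0.08,0,0.014,0,0,0,0.7],[0.08,0,0.014,0,0,0,0.7],[0,0,0,0,0,0,0.7]]]'
python3 - <<'E'
from bench import *
from h import *
s=telemetry.sense();print(s['tool_pos'],inv(s['tool_pos']),s['ft_force'],s['time'])
E
python3 -m jog '[[[0.08,0,0.014,0,0,0,0.7],[0.08,0,0.014,0,0,0,0.7],[0.08,0,0.014,0,0,0,0.7],[0,0,0,0,0,0,0.7]]]'
python3 - <<'E'
from bench import *
import cv2
from h import *
s=telemetry.sense();print(s['tool_pos'],inv(s['tool_pos']),s['ft_force'],s['time'])
p,d=snapshot('top');cv2.imwrite('pics/t1.png',cv2.resize(p[205:315,335:445],None,fx=5.4,fy=5.4,interpolation=2)[:,:,::-1])
p,d=snapshot('scene');cv2.imwrite('pics/s2.png',cv2.resize(p[180:340,150:330],None,fx=4,fy=3.75,interpolation=2)[:,:,::-1])
E
```

```text
time: 4.28
tool_pos: [491.2, -205.9, 7.8]
tcp_rot: [-180.0, -10.0, 81.4]
ft_force: [0.1, -0.5, -0.3]
finger_gap: 59.7
[ 491.19903158 -205.93750866    7.84234281] [-5.25885796  7.36159806] [ 0.14154104 -0.47577981 -0.30107062] 4.275
time: 4.78
tool_pos: [493.0, -193.8, 7.8]
tcp_rot: [-180.0, -10.0, 81.4]
ft_force: [-0.4, -0.2, -0.5]
finger_gap: 59.8
[ 492.98691285 -193.83582089    7.82741337] [-5.2856383  19.59461277] [-0.41906317 -0.18752549 -0.4978623 ] 4.775
```

View pics/s2.png

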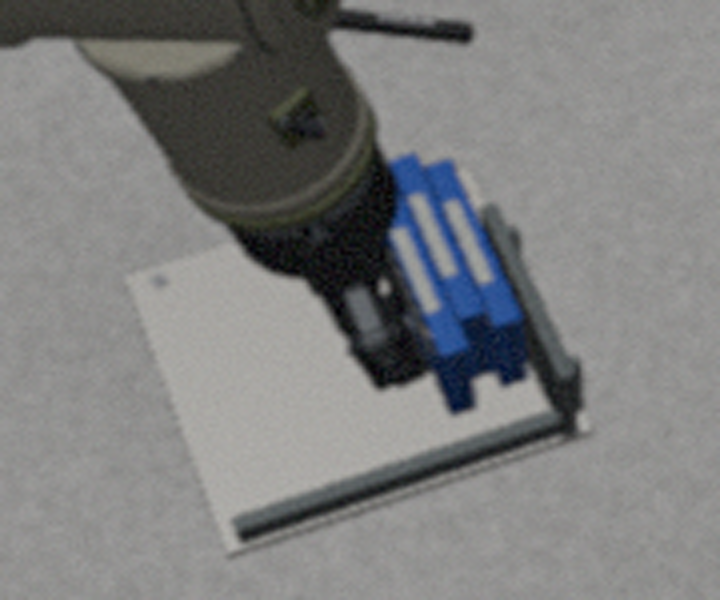

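All three cases are nearly upright in a row (C's end at crop 455,380). I finish the push in fine steps and watch the force.

```bash
python3 -m jog '[[[0.03,0,0.005,0,0,0,0.7],[0.02,0,0.0035,0,0,0,0.7],[0,0,0,0,0,0,0.7]]]'
python3 -m jog '[[[0.02,0,0.0035,0,0,0,0.7],[0.02,0,0.0035,0,0,0,0.7],[0,0,0,0,0,0,0.7]]]'
```

```text
time: 5.25
tool_pos: [493.4, -191.7, 7.9]
tcp_rot: [-180.0, -10.0, 81.4]
ft_force: [-0.5, 0.1, -0.1]
finger_gap: 60.0
time: 5.62
tool_pos: [493.7, -191.0, 8.0]
tcp_rot: [180.0, -9.9, 81.4]
ft_force: [-1.4, -7.0, -1.9]
finger_gap: 60.1
```

Contact is at 7 N and the row is closed. Now I back off, rise, shut the fingers, turn, and move to the -x ends.

```bash
python3 -m jog '[[[-0.06,0,-0.01,0,0,0,0.7],[-0.2,0,-0.035,0,0,0,0.7],[-0.7,0,-0.122,0,0,0,0.7],[0.17,0,-0.98,0,0,0,0.7],[0.17,0,-0.98,0,0,0,0.7],[0.17,0,-0.98,0,0,0,0.7],[0,0,0,0,-0.0278,0,0],[0.51,-0.73,0,0,0,0,0],[0.51,-0.73,0,0,0,0,0],[0.51,-0.73,0,0,0,0,0]]]'
python3 -m jog '[[[0,0,0,0,0,0.0278,0],[0,0,0,0,0,0.0278,0],[0,0,0,0,0,0.0278,0],[0,0,0,0,0,0.0278,0],[0,0,0,0,0,0.0278,0],[0,0,0,0,0,0.0278,0],[0,0,0,0,0,0.0278,0],[0,0,0,0,0,0.0278,0],[0,0,0,0,0,0.0278,0],[0,0,0,0,0.0278,0,0],[0,0,0,0,0,0,0]]]'
python3 - <<'E'
from bench import *
import cv2
from h import *
s=telemetry.sense();print(s['tool_pos'],inv(s['tool_pos']),s['tcp_rot'],s['time'])
p,d=snapshot('top');cv2.imwrite('pics/t2.png',cv2.resize(p[205:315,335:445],None,fx=5.4,fy=5.4,interpolation=2)[:,:,::-1])
E
```

```text
time: 6.88
tool_pos: [388.5, -145.6, 157.0]
tcp_rot: [-180.0, -0.0, 81.4]
ft_force: [-0.2, 0.2, 1.7]
finger_gap: -0.0
time: 8.25
tool_pos: [387.1, -145.7, 155.4]
tcp_rot: [-180.0, -10.0, -8.7]
ft_force: [0.5, 0.2, 0.8]
finger_gap: 0.1
[ 387.11977899 -145.69227486  155.44026081] [-117.12237791   51.50377651] [-179.9725541    -9.95937071   -8.7196143 ] 8.25
```

View pics/t2.png

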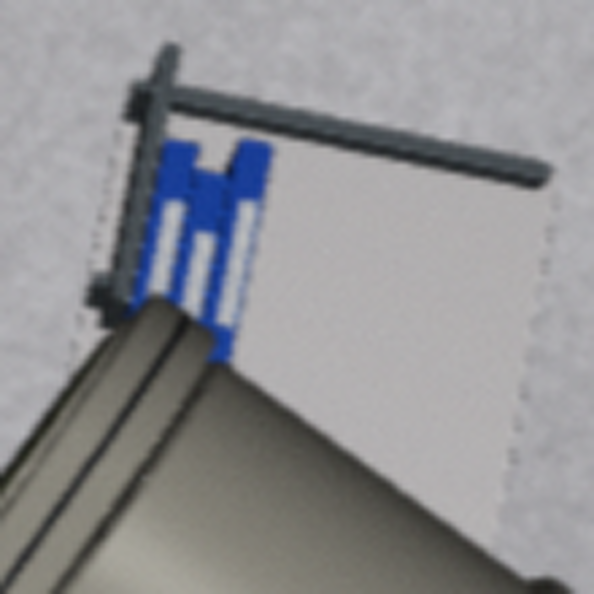

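The cases stand upright and closed up (top crop x 140-270). Their +x ends at y≈145-175 are short of the fence. I descend behind the ends and push.

```bash
python3 -m jog '[[[0,-0.05,0.9,0,0,0,0],[0,0,0.9,0,0,0,0],[0,0,0.7,0,0,0,0],[0,0,0.26,0,0,0,0],[0.15,0,0.026,0,0,0,0],[0.15,0,0.026,0,0,0,0],[0,0,0,0,0,0,0]]]'
python3 -m jog '[[[0.08,0,0.014,0,0,0,0],[0.08,0,0.014,0,0,0,0],[0.08,0,0.014,0,0,0,0],[0.08,0,0.014,0,0,0,0],[0.08,0,0.014,0,0,0,0],[0.08,0,0.014,0,0,0,0],[0.08,0,0.014,0,0,0,0],[0.08,0,0.014,0,0,0,0],[0,0,0,0,0,0,0]]]'
python3 - <<'E'
from bench import *
import cv2
from h import *
s=telemetry.sense();print(s['tool_pos'],inv(s['tool_pos']),s['ft_force'],s['time'])
p,d=snapshot('scene');cv2.imwrite('pics/s3.png',cv2.resize(p[180:340,150:330],None,fx=4,fy=3.75,interpolation=2)[:,:,::-1])
E
```

```text
time: 9.18
tool_pos: [430.6, -150.7, 23.0]
tcp_rot: [179.9, -10.2, -8.6]
ft_force: [0.3, 0.0, 0.1]
finger_gap: 0.5
time: 10.3
tool_pos: [461.1, -154.8, 21.3]
tcp_rot: [180.0, -10.0, -8.6]
ft_force: [-0.1, -0.0, 0.2]
finger_gap: -0.2
[ 461.14096823 -154.77175648   21.27207276] [-42.57323136  53.50332436] [-0.13160204 -0.02419855  0.21652655] 10.3
```

View pics/s3.png

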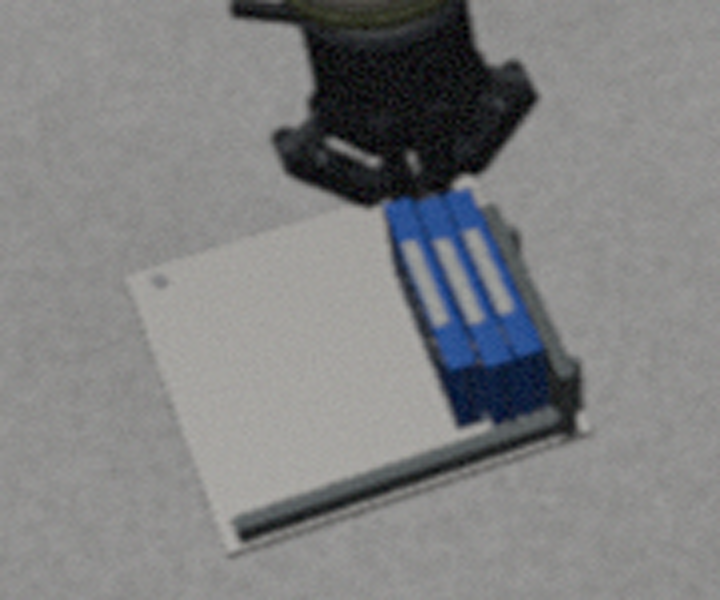

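The row is moving together and the ends (455-545, 420) are near the fence. I continue in fine steps until force shows.

```bash
python3 -m jog '[[[0.05,0,0.009,0,0,0,0],[0.04,0,0.007,0,0,0,0],[0,0,0,0,0,0,0]]]'
python3 -m jog '[[[0.03,0,0.005,0,0,0,0],[0.02,0,0.0035,0,0,0,0],[0,0,0,0,0,0,0]]]'
```

```text
time: 10.72
tool_pos: [465.5, -155.4, 21.2]
tcp_rot: [180.0, -10.0, -8.6]
ft_force: [-0.8, -0.6, -0.4]
finger_gap: -0.1
time: 11.1
tool_pos: [467.9, -155.8, 21.2]
tcp_rot: [-180.0, -10.0, -8.7]
ft_force: [-0.4, -0.4, 0.6]
finger_gap: 0.0
```

```bash
python3 -m jog '[[[0.02,0,0.0035,0,0,0,0],[0.02,0,0.0035,0,0,0,0],[0,0,0,0,0,0,0]]]'
python3 -m jog '[[[-0.06,0,-0.01,0,0,0,0],[-0.3,0,-0.05,0,0,0,0],[-0.7,0,-0.12,0,0,0,0],[0.1,0,-0.98,0,0,0,0],[-0.9,0,-0.4,0,0,0,0],[-0.9,0,-0.4,0,0,0,0],[0,0,0,0,0,0,0]]]'
python3 - <<'E'
from bench import *
import cv2
from h import *
s=telemetry.sense();print(s['tool_pos'],s['ft_force'],s['time'])
p,d=snapshot('scene');a=cv2.resize(p[210:310,200:300],(400,400),interpolation=2)
p,d=snapshot('top');b=cv2.resize(p[210:290,345:425],(400,400),interpolation=2)
cv2.imwrite('pics/m4.png',np.hstack([a,b])[:,:,::-1])
E
```

```text
time: 11.48
tool_pos: [469.6, -156.0, 21.1]
tcp_rot: [-180.0, -10.0, -8.7]
ft_force: [-1.8, 0.1, 1.5]
finger_gap: -0.2
time: 12.35
tool_pos: [322.7, -134.9, 95.5]
tcp_rot: [179.8, -10.4, -8.7]
ft_force: [0.1, -0.3, 1.2]
finger_gap: -0.1
[ 322.74421135 -134.86604863   95.52793917] [ 0.09470096 -0.30732144  1.23097352] 12.35
```

View pics/m4.png

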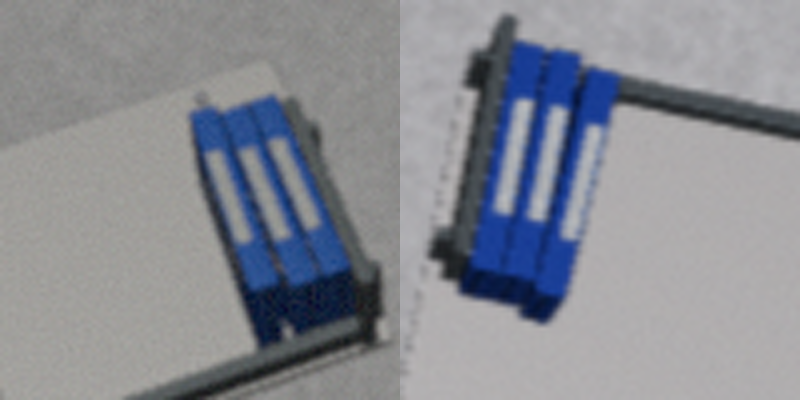

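All three stand upright by the fence, but C looks a few mm short and slightly turned (right crop, C's +x end at (600,70), B's at (565,50)). I measure that.

```bash
python3 - <<'E'
from h import *
f=lambda n,a,b,z=72:print(n,inv(ray(345+(a-399.5)/5-.5,210+(b+.5)/5-.5,z)).round(1))
f('A +x,+y',515,42);f('A +x,-y',545,46);f('B +x,+y',550,50);f('B +x,-y',580,54);f('C +x,+y',588,67);f('C +x,-y',619,75)
f('A -x +y',474,268);f('B -x -y',538,283);f('C -x,-y',566,292);f('C -x foot -y',548,322,6);f('A -x foot',463,290,6)
E
```

```text
A +x,+y [74.3 73.7]
A +x,-y [75.5 61. ]
B +x,+y [74.2 58.6]
B +x,-y [75.3 46. ]
C +x,+y [70.5 41.6]
C +x,-y [70.1 28.2]
A -x +y [-24.4  70.9]
B -x -y [-24.6  43.8]
C -x,-y [-25.8  31.8]
C -x foot -y [-27.2  31.2]
A -x foot [-21.6  70.2]
```

```bash
python3 -c "
from bench import job,telemetry
print(telemetry.sense()['time']);print(job.hand_in())"
```

```text
12.45
the job is handed in; nothing more can be done
None
```

I pushed the three blue cases' feet in until the row closed against the backstop (7 N on the wrist). I then pushed their -x ends along to the fence with the shut fingers, backed clear, and handed in at 12.45 s; no verdict was given.

Positions are from the last top picture, good to a few mm:

| Case | x in rack (mm) | Target x (mm) | y in rack (mm) | Target y (mm) | Condition |
|---|---|---|---|---|---|
| case_a | 25 | 25 | 66 | 68 | upright, at the fence |
| case_b | 25 | 25 | 52 | 54 | upright, at the fence |
| case_c | 22 | 25 | 36 | 40 | upright, not perfectly squared |

- **case_c:** its end is about 5 mm short of the fence and it is turned about 2–3 degrees. That is inside the 12 mm and 10 degree limits, so I left it rather than risk another push.
- **End push:** the wrist force rose only to about 2 N, so contact with the fence is judged from the picture, not the force.
- **Rack fit:** the plate-corner fit that these positions rest on had residuals of up to about 3.6 mm.

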